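# Load the vial dryer and set its air valve two turns open

## Task

Stand the tall slim vial upright in the bore of the drying block, fully home, and let go of it. Then take the crank handle of the air valve's wheel, close the valve to its stop (clockwise from above), and back it off exactly two full turns (counter-clockwise). Finish there still gripping the crank handle between the fingers and holding it still; leave the other bottles, dishes and tray where they stand.

Things in the scene. Friction and masses are not known exactly. Their poses are not given: they have to be found in the camera images.
- vial: The tall slim sample vial, white with a grey screw cap: 28 mm diameter body (75 mm tall, foot chamfered 2.5 mm), cap 25 mm diameter, 95 mm tall in all, about 60 g. It stands upright, loose, on the bench. Origin: centre of its underside; z up along the vial.
- station: The drying station, fixed: aluminium base plate 260 x 100 x 12 mm, on it the drying block (60 x 60 mm, top 52 mm above the bench) centred 75 mm towards the station's -x and an upright brass needle valve with a wheel on top, 75 mm towards its +x; a pipe joins them. Origin: centre of the plate's underside, at bench height; x from block to valve, z up. Place and yaw vary.
- bore (a point): Centre of the floor of the blind round bore in the drying block: 32 mm diameter, 30 mm deep, mouth chamfered 3 mm, its floor 22 mm above the bench; axes as the station's. The vial stands in it with its underside on this floor and 65 mm of it showing above the block, cap top 117 mm above the bench.
- wheel_axis (a point): Centre of the valve wheel in the plane of its rim, 72 mm above the bench, on its vertical turning axis. Dark steel wheel, rim 96 mm outside diameter and 12 mm thick (top 78 mm above the bench), three spokes.
- handle: The crank handle, an upright round black grip 18 mm in diameter and 50 mm tall, standing on the wheel's rim 42 mm from the wheel's axis. It spins freely on its own pin, so a gripper can lead it round the circle without turning itself. Origin: centre of its underside, 80 mm above the bench; its top is 130 mm above the bench.
- handle_mid (a point): Centre of the crank handle, half-way up, 105 mm above the bench.
- wheel (a joint): Angle of the valve wheel, rad, counted over whole turns: 0 is fully closed against the hard stop, and it grows as the valve opens, counter-clockwise seen from above. Starts about a quarter to one turn open. Friction asks about 2.5 N at the handle, and the wheel stays where it is left. At 0 the handle lies from the wheel's axis towards the station's +x.
- dropper: Bystander: amber dropper bottle with black cap, 38 mm diameter, 85 mm tall, standing. Origin: centre of its underside, z up.
- jar: Bystander: short wide white jar with a grey cap, 52 mm diameter, 60 mm tall, standing. Origin: centre of its underside, z up.
- dishes: Bystander: stack of four culture dishes, 90 mm diameter, 60 mm tall. Origin: centre of its underside, z up.
- tray: Bystander: open white sample tray, 130 x 130 x 25 mm. Origin: centre of its underside, z up.
Mind the look-alikes: they are no part of the job. What is shaped like the vial but pink is not meant.

How it is judged (in metres and radians):
On the way, in this order (a step that is already met when the one before it is completed fails the run):
1. the vial stands fully home in the bore, upright, released (horizontal distance between vial and bore below 0.005 m and z of vial in the frame of bore below 0.004 m and angle between vial's own z axis and vertical below 0.12 rad and contact force between the fingers and vial below 0.1 N), for 0.2 s.
2. the valve is closed to its stop (value of joint wheel below 0.08 rad), for 0.1 s.
At the end, for the whole second after the job is handed in: Wheel two turns (12.57 rad) from its stop within 0.2 rad and still (under 0.1 rad/s); fingers grip the handle (over 1.5 N, TCP within 40 mm of its centre); vial in the bore, underside within 4 mm of the floor and 5 mm of the axis, tilt under 0.12 rad, not touched by the fingers (all of step 1 and value of joint wheel between 12.366 and 12.766 rad and velocity of joint wheel between -0.1 and 0.1 rad/s and contact force between the fingers and handle above 1.5 N and distance between the grasp point and handle_mid below 0.04 m); the arm keeps its last pose, push and grip.
It fails at once if a bystander is moved by more than 30 mm or tipped over (distance of any of dropper, jar, dishes, tray from where it was at the start of the episode above 0.03 m or angle between any of dropper, jar, dishes's own z axis and vertical above 0.5 rad).
It also fails if it takes over 69 s, if anything falls off the work surface, if the arm or the gripper's body presses on something with over 40 N, if the wrist force passes 120 N, or if a joint passes its speed limit or range.

## Robot

A 6-joint arm with a two-finger parallel gripper is mounted at the origin on the work surface. World frame = base frame: x ahead of the robot, y to its left, z up, the work surface at z = 0. Lengths are in m, angles in degrees, forces in N, time in s.
With the tool pointing down it reaches from about 0.3 to 0.75 m from the base axis. Payload 8.5 kg.
Tool frame: the origin (TCP) lies between the finger pads, 19 mm behind the fingertips; this is the grasp point; z points along the fingers, y is the line along which they close (so a half turn about z gives the same grasp; the last joint's range is limited). The gripper opens to 85 mm and grips with 20 to 120 N. Pads are 22 mm wide; open, the fingers measure 114 mm over their backs; the gripper's body (76 mm by 85 mm) begins 54 mm behind the grasp point. The pads swing forward as they close: fully open they stand 13 mm farther back than shut.
Start: joints at [-78.742, 21.807, 74.336, -0, 83.858, -12.336], TCP at [0.22, -0.504, 0.25] pointing down, gripper open.
Joint ranges: [-178.18, 178.18], [-50.72, 133.34], [12.68, 142.11], [-81.47, 261.47], [9.98, 163.14], [-165.26, 165.26]. Speed limits (degrees/s): [136.94, 136.94, 180, 180, 180, 180].

## Interface

Orientations are given as a 3x3 rotation matrix whose columns are the frame's x, y, z axes.
In Python, from rig import env, imaging gives the robot as it stands. The module is installed in compiled form; this text tells all that it offers.
- The arm moves only by the tool arm_command, never from a script. Its arguments are lists of equal length, an entry for each row: "turn": the turn, a rotation vector about the tool's x, y, z in units of 5 degrees (1.0 is 5 degrees), a list of three; "xyz": the shift along the tool's x, y, z in units of 50 mm (1.0 is 50 mm), a list of three; "claw": the finger opening in mm, from 0 to 85.4. A call has 1 to 12 rows; each row shifts and turns the commanded pose from where the row before left it, along the tool's axes as they then stand; what a row does not reach is not made up. A row lasts 1/10 s, in which the tool goes at most 50 mm and 8.59 degrees, less where a joint would pass 70% of its speed; a pose out of reach is approached as far as the arm can. A call is refused whole if a number of a shift passes 1 or a number of a turn 1, either way. A call with a gripper value outside its range is refused whole. The fingers move at their own pace and stop on an object; "squeeze" is the grip in N (left out, the last holds). Time passes only in rows, so rows that do not move let the fingers close. It gives the time, the measured TCP pose, the force, the opening and the grip force at its end, in the units of the state.
- env.observe(): the state, without advancing time (a new reading comes with each control period).
- imaging.get_image(name): name is "scene" or "top" or "wrist"; returns (picture, depth): 384x512x3 uint8, blue, green, red; 384x512 float32, m along the optical axis (not along the pixel's ray), 0 where there is no reading.
- imaging.camera_info(name): a dict with "camera_matrix" (3x3 intrinsics, pixels), "k1" (the pictures are not rectified: a ray, as slopes to the right and down, at radius r is drawn at 1 + k1 r^2 times it, then the intrinsics apply), "rvec" (rotation vector, rad) and "tvec" (3), from world to camera coordinates, as OpenCV has them. Camera axes: x right, y down, z forward; pixel columns grow to the right and rows downward; lengths in m; the calibration is good to about 2 mm. A picture is of the moment at which its call begins: read the wrist's pose just before it. camera_info takes no time and is no camera call; for the wrist camera it gives the pose at the moment of the call.
- env.close_job(): hands the job in; it is judged then, once.
The state is a dict: "time_s": time; "q": joint angles; "qvel": joint speeds; "joint_efforts": joint torques, N m; "position": TCP position; "tool_rot": TCP orientation; "ft_force": force on the tool from outside, world axes, zero at the start; "wrist_torque": the same for the moment, N m; "grip_width": finger opening in m; "gripper_force": force on a finger pad.
Only numpy, scipy, OpenCV 4.12 (cv2) and the standard library are available. Lean on these libraries where they do the work, as an engineer would, in place of code of your own. Each camera call takes 0.05 s, during which the arm holds its last target. There are 200 camera calls.

## Working session

There is one attempt and no reset: what is moved stays moved. The work goes in short steps, Python scripts to look and compute and a tool call to move; the robot and the scene stay as the last step left them, time stands still between calls to the robot, and variables do not carry over. Pictures are saved under pics/ and viewed, at most 10 in all, crops included, and the job is handed in when it is done.

Besides the shell and the picture viewer there is one more tool, called after "Emit:" in YAML: its name, and indented under it one key for each argument. arm_command: Moves the arm, as the interface text tells. Its arguments: {"type":"object","properties":{"turn":{"type":"array"},"xyz":{"type":"array"},"claw":{"type":"array"},"squeeze":{"type":"number"}},"required":["turn","xyz","claw"]}

```bash
mkdir -p pics; cat > h.py <<'E'
import numpy as np, cv2
from rig import env, imaging
def cam(n):
    c=imaging.camera_info(n); R=cv2.Rodrigues(np.array(c["rvec"],float))[0]
    return np.array(c["camera_matrix"]),float(c["k1"]),R,np.array(c["tvec"],float).ravel()
def world(n,depth,c=None):
    K,k1,R,t=c or cam(n); h,w=depth.shape
    u,v=np.meshgrid(np.arange(w),np.arange(h))
    x=cv2.undistortPoints(np.stack([u,v],-1).reshape(-1,1,2).astype(float),K,np.array([k1,0,0,0,0.])).reshape(h,w,2)
    P=np.dstack([x[...,0]*depth,x[...,1]*depth,depth])
    return (P-t)@R
E
python3 - <<'E'
from h import *
print(env.observe())
for n in("top","scene"):
    p,d=imaging.get_image(n); cv2.imwrite(f"pics/{n}0.png",p); np.savez(f"{n}0.npz",p=p,P=world(n,d),d=d)
    print(n,imaging.camera_info(n))
E
```

```text
{'time_s': 0.0, 'q': array([-7.87440109e+01,  2.18416524e+01,  7.43857869e+01,  1.67682467e-03,
        8.38568088e+01, -1.23371897e+01]), 'qvel': array([ 0.00277221, -0.08673694,  0.02572086, -0.0577401 , -0.0318426 ,
       -0.08538709]), 'joint_efforts': array([-3.13287797e-03, -4.48470032e+01, -2.31281376e+01, -3.68446335e-04,
        4.74664557e-03, -1.72735793e-05]), 'position': array([ 0.2200711 , -0.50376366,  0.24939946]), 'tool_rot': array([[ 9.16411692e-01,  4.00236861e-01, -2.58474412e-04],
       [ 4.00236798e-01, -9.16410612e-01,  1.44780246e-03],
       [ 3.42595219e-04, -1.43023408e-03, -9.99998919e-01]]), 'ft_force': array([ 0.43441508,  0.15608639, -0.25337896]), 'wrist_torque': array([-0.00483785, -0.04689975, -0.03001027]), 'gripper_force': 0.0, 'grip_width': 0.08532793204092128}
top {'camera_matrix': array([[459.58792613,   0.        , 250.95585629],
       [  0.        , 459.58792613, 190.82374924],
       [  0.        ,   0.        ,   1.        ]]), 'k1': -0.05163202993474474, 'rvec': array([ 2.15626193, -2.10345346,  0.1978855 ]), 'tvec': array([-0.14302681,  0.54607991,  1.24878183])}
scene {'camera_matrix': array([[374.74091573,   0.        , 255.6285593 ],
       [  0.        , 374.74091573, 191.88965199],
       [  0.        ,   0.        ,   1.        ]]), 'k1': 0.00481788766530964, 'rvec': array([ 0.9255947 ,  2.55346447, -0.98823857]), 'tvec': array([ 0.473704  , -0.10723396,  1.10291143])}
```

View pics/top0.png

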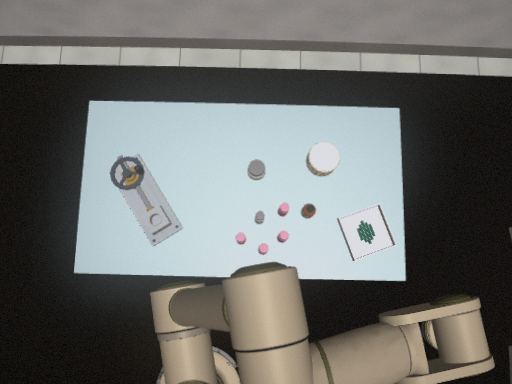

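View pics/scene0.png

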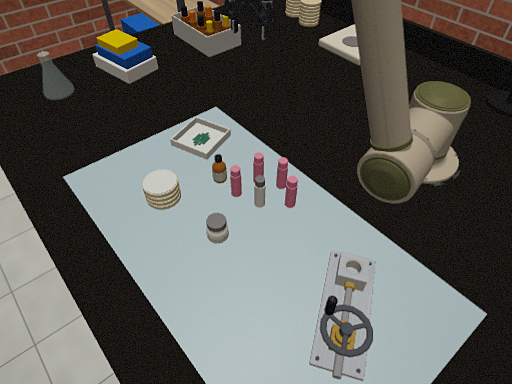

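The top view shows the grey-capped vial at (260,217) among pink look-alikes at (284,209), (241,238), (283,236) and (263,248). The block is at (157,220), the wheel at (128,173). In the scene view the vial cap is at (260,183), the handle at (331,305), the wheel hub at (346,328) and the bore at (353,268).

```bash
cat > m.py <<'E'
from h import *
T=np.load("top0.npz");S=np.load("scene0.npz")
P=T["P"]
def ray(n,uv,z):
    K,k1,R,t=cam(n); x=cv2.undistortPoints(np.array([[uv]],float),K,np.array([k1,0,0,0,0.])).ravel()
    d=R.T@np.array([x[0],x[1],1]); o=-R.T@t; return o+d*(z-o[2])/d[2]
def tops(P,box,z0,z1):
    m=np.zeros(P.shape[:2],bool); m[box[1]:box[3],box[0]:box[2]]=1
    m&=(P[...,2]>z0)&(P[...,2]<z1); return P[m]
for nm,uv,z in [("vial",(260,217),.095),("p1",(284,209),.095),("p2",(241,238),.095),("p3",(283,236),.095),("p4",(263,248),.095),("drop",(309,210),.085),("jar",(257,169),.06),("dish",(323,157),.06),("bore",(157,220),.052),("wheel",(128,173),.075)]:
    u,v=uv; print(nm,ray("top",uv,z).round(3),"depth",P[v,u].round(3))
for nm,P,b in [("top",T["P"],(250,207,270,227)),("scene",S["P"],(250,172,272,195))]:
    q=tops(P,b,.085,.11); print(nm,"vialtop",len(q),np.median(q,0).round(4),((q.max(0)+q.min(0))/2).round(4),np.ptp(q,0).round(3))
for nm,P,b in [("top",T["P"],(100,145,190,250)),("scene",S["P"],(300,245,385,384))]:
    q=tops(P,b,.046,.056); q=q[q[:,0]<.5+9]; 
    w=tops(P,b,.07,.084); (c,s,a)=cv2.minAreaRect(w[:,:2].astype(np.float32)); print(nm,"wheel",len(w),c,s)
    h=tops(P,b,.118,.14); print("handle",len(h),h.mean(0) if len(h) else 0)
    wc=np.array(c); k=q[np.linalg.norm(q[:,:2]-wc,axis=1)>.105]
    (c,s,a)=cv2.minAreaRect(k[:,:2].astype(np.float32)); print("block",len(k),c,s,a, "dist",np.hypot(*(wc-c)))
    pl=tops(P,b,.008,.016); (c,s,a)=cv2.minAreaRect(pl[:,:2].astype(np.float32)); print("plate",c,s,a)
E
python3 m.py
```

```text
vial [ 0.47  -0.155  0.095] depth [ 0.47  -0.155  0.095]
p1 [ 0.494 -0.22   0.095] depth [ 0.494 -0.22   0.092]
p2 [ 0.412 -0.106  0.095] depth [ 0.412 -0.106  0.097]
p3 [ 0.42  -0.218  0.095] depth [ 0.421 -0.218  0.093]
p4 [ 0.387 -0.165  0.095] depth [ 0.387 -0.165  0.101]
drop [ 0.494 -0.289  0.085] depth [ 0.494 -0.289  0.087]
jar [ 0.611 -0.145  0.06 ] depth [ 0.612 -0.145  0.055]
dish [ 0.651 -0.332  0.06 ] depth [ 0.65  -0.332  0.061]
bore [0.46  0.131 0.052] depth [0.463 0.137 0.02 ]
wheel [0.587 0.215 0.075] depth [0.585 0.213 0.084]
top vialtop 68 [ 0.4754 -0.1525  0.0951] [ 0.4754 -0.1526  0.0953] [0.022 0.022 0.01 ]
scene vialtop 88 [ 0.4807 -0.15    0.0956] [ 0.4787 -0.1525  0.0916] [0.024 0.025 0.013]
top wheel 500 (0.5886509418487549, 0.21861696243286133) (0.0945105254650116, 0.09400627762079239)
handle 39 [0.59020558 0.17552513 0.12710005]
block 359 (0.46326330304145813, 0.1361386924982071) (0.061693474650382996, 0.06093166396021843) 32.90991973876953 dist 0.15008239396105993
plate (0.5276435017585754, 0.17017436027526855) (0.2817087769508362, 0.2191094160079956) 9.068751335144043
scene wheel 1310 (0.592265248298645, 0.2228785753250122) (0.09236874431371689, 0.09390822798013687)
handle 101 [0.5956608  0.18013417 0.12801019]
block 625 (0.46568140387535095, 0.1382819414138794) (0.06252608448266983, 0.06032240018248558) 33.116153717041016 dist 0.15224999224326727
plate (0.5287253260612488, 0.1799345314502716) (0.2622964680194855, 0.10015025734901428) 33.53173065185547
```

Emit:
arm_command:
  turn:
    - [0, 0, 0]
    - [0, 0, 0]
    - [0, 0, 0]
    - [0, 0, 0]
    - [0, 0, 0]
    - [0, 0, 0]
    - [0, 0, 0]
    - [0, 0, 0]
    - [0, 0, 0]
    - [0, 0, 0]
    - [0, 0, 1]
    - [0, 0, 1]
  xyz:
    - [0.75, -0.44, 0]
    - [0.75, -0.44, 0]
    - [0.75, -0.44, 0]
    - [0.75, -0.44, 0]
    - [0.75, -0.44, 0]
    - [0.75, -0.44, 0]
    - [0.75, -0.44, 0]
    - [0.75, -0.44, 0]
    - [0.75, -0.44, 0]
    - [0.75, -0.44, 0]
    - [0, 0, 0]
    - [0, 0, 0]
  claw: [50, 50, 50, 50, 50, 50, 50, 50, 50, 50, 50, 50]
  squeeze: 30

```text
time_s: 1.3
position: [0.4762, -0.151, 0.2496]
tool_rot: [[0.972, 0.234, -0.001], [0.234, -0.972, 0.0], [-0.001, -0.001, -1.0]]
ft_force: [-0.7, 0.1, -0.9]
grip_width: 0.05
gripper_force: 0.0
```

Emit:
arm_command:
  turn:
    - [0, 0, 1]
    - [0, 0, 1]
    - [0, 0, 1]
    - [0, 0, 1]
    - [0, 0, 0.4]
    - [0, 0, 0]
    - [0, 0, 0]
  xyz:
    - [0, 0, 0]
    - [0, 0, 0]
    - [0, 0, 0]
    - [0, 0, 0]
    - [0, 0, 0]
    - [0, 0, 0]
    - [0, 0, 0]
  claw: [50, 50, 50, 50, 50, 50, 50]

```text
time_s: 2.0
position: [0.4757, -0.1523, 0.2498]
tool_rot: [[0.989, -0.145, -0.0], [-0.145, -0.989, 0.0], [-0.0, -0.0, -1.0]]
ft_force: [-0.0, -0.1, -0.2]
grip_width: 0.0502
gripper_force: 0.0
```

```bash
python3 - <<'E'
from h import *
o=env.observe(); c=cam("wrist"); p,d=imaging.get_image("wrist"); P=world("wrist",d,c)
cv2.imwrite("pics/w1.png",p); np.savez("w1.npz",p=p,P=P,d=d)
print(o["time_s"],o["position"],o["tool_rot"].round(4),o["grip_width"],o["q"].round(1)); print("cam",-c[2].T@c[3])
m=(abs(P[...,0]-.476)<.03)&(abs(P[...,1]+.152)<.03)&(P[...,2]>.088)&(P[...,2]<.102)&(d>0)
q=P[m]; print(len(q),q.mean(0),(q.max(0)+q.min(0))/2,np.ptp(q,0)) if len(q) else print("none")
if len(q): print(cv2.minEnclosingCircle(q[:,:2].astype(np.float32)))
E
```

```text
2.0 [ 0.47565435 -0.15225337  0.24983697] [[ 9.894e-01 -1.451e-01 -4.000e-04]
 [-1.451e-01 -9.894e-01  2.000e-04]
 [-4.000e-04 -2.000e-04 -1.000e+00]] 0.0501695215760184 [-31.4  16.7  82.1  -0.   81.2  67. ]
cam [ 0.55502028 -0.16297803  0.37373847]
423 [ 0.47740765 -0.15089429  0.09472258] [ 0.47677709 -0.15065363  0.09238779] [0.02371512 0.02423514 0.00868681]
((0.47691047191619873, -0.15074700117111206), 0.012362231500446796)
```

View pics/w1.png

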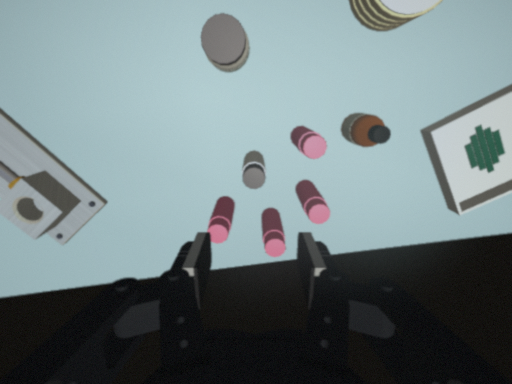

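The wrist view shows the vial cap centred at (254,178). The pink neighbours, nearest at (312,146), are clear of the finger line. I'll go down and grip.

Emit:
arm_command:
  turn:
    - [0, 0, 0]
    - [0, 0, 0]
    - [0, 0, 0]
    - [0, 0, 0]
    - [0, 0, 0]
    - [0, 0, 0]
    - [0, 0, 0]
    - [0, 0, 0]
    - [0, 0, 0]
    - [0, 0, 0]
    - [0, 0, 0]
    - [0, 0, 0]
  xyz:
    - [0.02, -0.03, 0.4]
    - [0, 0, 0.6]
    - [0, 0, 0.6]
    - [0, 0, 0.6]
    - [0, 0, 0.6]
    - [0, 0, 0.5]
    - [0, 0, 0.3]
    - [0, 0, 0.12]
    - [0, 0, 0]
    - [0, 0, 0]
    - [0, 0, 0]
    - [0, 0, 0]
  claw: [50, 50, 50, 50, 50, 50, 50, 50, 50, 15, 15, 15]
  squeeze: 30

```text
time_s: 3.25
position: [0.4774, -0.1512, 0.0649]
tool_rot: [[0.989, -0.146, 0.002], [-0.146, -0.989, -0.001], [0.002, 0.001, -1.0]]
ft_force: [0.3, -0.4, 4.3]
grip_width: 0.0272
gripper_force: 30.3
```

Emit:
arm_command:
  turn:
    - [0, 0, 0]
    - [0, 0, 0]
    - [0, 0, 0]
    - [0, 0, 0]
    - [0, 0, 0]
    - [0, 0, 0]
    - [0, 0, 0]
    - [0, 0, 0]
    - [0, 0, 0]
  xyz:
    - [0, 0, 0]
    - [0, 0, 0]
    - [0, 0, 0]
    - [0, 0, -0.2]
    - [0, 0, -0.5]
    - [0, 0, -0.6]
    - [0, 0, -0.6]
    - [0, 0, -0.6]
    - [0, 0, 0]
  claw: [15, 15, 15, 15, 15, 15, 15, 15, 15]

```text
time_s: 4.15
position: [0.4781, -0.1515, 0.1931]
tool_rot: [[0.989, -0.146, 0.006], [-0.146, -0.989, -0.004], [0.007, 0.003, -1.0]]
ft_force: [0.9, 0.5, -1.0]
grip_width: 0.0267
gripper_force: 29.9
```

Emit:
arm_command:
  turn:
    - [0, 0, 0]
    - [0, 0, 0]
    - [0, 0, 0]
    - [0, 0, 0]
    - [0, 0, 0]
    - [0, 0, 0]
    - [0, 0, 0]
    - [0, 0, 0]
    - [0, 0, 0]
    - [0, 0, 0]
    - [0, 0, 0]
  xyz:
    - [-0.14, -0.3, 0]
    - [-0.14, -0.6, 0]
    - [-0.14, -0.6, 0]
    - [-0.14, -0.6, 0]
    - [-0.14, -0.6, 0]
    - [-0.14, -0.6, 0]
    - [-0.14, -0.6, 0]
    - [-0.14, -0.4, 0]
    - [0, -0.2, 0]
    - [0, 0, 0]
    - [0, 0, 0]
  claw: [15, 15, 15, 15, 15, 15, 15, 15, 15, 15, 15]

```text
time_s: 5.25
position: [0.4544, 0.0794, 0.1887]
tool_rot: [[0.989, -0.146, -0.001], [-0.146, -0.989, -0.0], [-0.001, 0.0, -1.0]]
ft_force: [-0.4, 0.2, -0.8]
grip_width: 0.0269
gripper_force: 29.9
```

```bash
python3 - <<'E'
from h import *
o=env.observe(); c=cam("wrist"); p,d=imaging.get_image("wrist"); P=world("wrist",d,c)
cv2.imwrite("pics/w2.png",p); np.savez("w2.npz",p=p,P=P,d=d,pos=o["position"])
print(o["time_s"],o["position"],o["tool_rot"].round(4),o["grip_width"])
z=P[...,2]; D=np.hypot(P[...,0]-.464,P[...,1]-.137)
k=P[(d>0)&(z>.047)&(z<.056)&(D<.05)]; print("block",len(k),cv2.minAreaRect(k[:,:2].astype(np.float32)),np.median(k[:,2]))
f=P[(d>0)&(z>.012)&(z<.040)&(D<.018)]; print("bore in",len(f),cv2.minEnclosingCircle(f[:,:2].astype(np.float32)) if len(f) else 0)
w=P[(d>0)&(z>.066)&(z<.084)&(np.hypot(P[...,0]-.5895,P[...,1]-.2195)<.056)]; print("wheel",len(w),cv2.minEnclosingCircle(w[:,:2].astype(np.float32)))
h=P[(d>0)&(z>.122)&(z<.136)&(np.hypot(P[...,0]-.591,P[...,1]-.177)<.03)]; print("handle",len(h),cv2.minEnclosingCircle(h[:,:2].astype(np.float32)) if len(h) else 0, h[:,2].max() if len(h) else 0)
E
```

```text
5.25 [0.45435831 0.07942468 0.18865122] [[ 9.893e-01 -1.461e-01 -8.000e-04]
 [-1.461e-01 -9.893e-01 -2.000e-04]
 [-8.000e-04  3.000e-04 -1.000e+00]] 0.026879081513305456
block 2778 ((0.46407678723335266, 0.14040954411029816), (0.06001127511262894, 0.060837969183921814), 33.229618072509766) 0.0519104104500578
bore in 479 ((0.4629073739051819, 0.1407189816236496), 0.015337549149990082)
wheel 6150 ((0.5858372449874878, 0.2201124131679535), 0.04859015345573425)
handle 949 ((0.5920557379722595, 0.18005745112895966), 0.009313003160059452) 0.13180422267207983
```

View pics/w2.png

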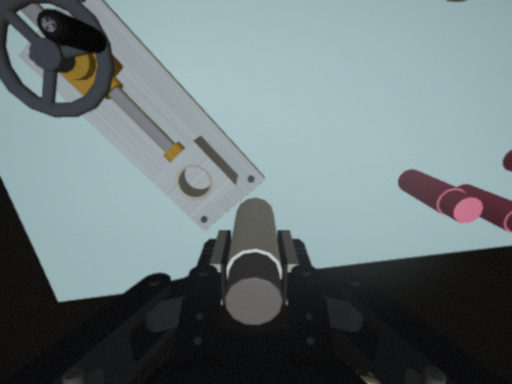

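The wrist view shows the bore at (195,181), the handle at (75,32) and the vial held straight with its cap at (253,290). Next I'll refine the bore rim and the vial's position in the hand.

```bash
python3 - <<'E'
from h import *
from scipy.optimize import least_squares
Z=np.load("w2.npz");P=Z["P"];d=Z["d"];pos=Z["pos"];z=P[...,2]
c0=np.array([.464,.1404]); k=P[(d>0)&(z>.0495)&(z<.055)]; v=k[:,:2]-c0; r=np.hypot(*v.T); k=k[r<.035];v=v[r<.035];r=r[r<.035]
b=((np.arctan2(v[:,1],v[:,0])+np.pi)/(2*np.pi)*36).astype(int)
e=np.array([k[b==i][np.argmin(r[b==i])][:2] for i in range(36) if (b==i).any()])
s=least_squares(lambda q:np.hypot(e[:,0]-q[0],e[:,1]-q[1])-q[2],[*c0,.017],loss="soft_l1",f_scale=.001); print("bore rim",s.x,len(e))
q=P[(d>0)&(np.hypot(P[...,0]-pos[0],P[...,1]-pos[1])<.022)&(z>pos[2]+.02)&(z<pos[2]+.045)]
t=q[q[:,2]>np.percentile(q[:,2],95)-.003]; print("cap",len(q),np.percentile(q[:,2],[50,90,99]),cv2.minEnclosingCircle(t[:,:2].astype(np.float32)),pos)
tgt=s.x[:2]; dw=tgt-pos[:2]; print("move tool x,y units",(dw@[.9893,-.1461])/.05,(dw@[-.1461,-.9893])/.05)
E
```

```text
bore rim [0.46425515 0.14029714 0.01648138] 36
cap 3651 [0.21844597 0.22126406 0.2284836 ] ((0.4652973413467407, 0.07777798175811768), 0.019092101603746414) [0.45435831 0.07942468 0.18865122]
move tool x,y units 0.017949563934735735 -1.2333410571642418
```

```bash
python3 - <<'E'
from h import *
Z=np.load("w2.npz");P=Z["P"];pos=Z["pos"];R=np.array([[.9893,-.1461],[-.1461,-.9893]])
m=np.zeros(P.shape[:2],bool);m[240:330,222:286]=1
q=P[m&(abs(P[...,2]-np.median(P[300,245:262,2]))<.0015)]
print(P[300,253],len(q)); (c,r)=cv2.minEnclosingCircle(q[:,:2].astype(np.float32)); print(c,r,"tool offset",(np.array(c)-pos[:2])@R,(q[:,:2].mean(0)-pos[:2])@R)
E
```

```text
[0.45432193 0.08072542 0.21835497] 2101
(0.4536469876766205, 0.08054103702306747) 0.01276976428925991 tool offset [-0.00086681 -0.00100049] [ 2.36265948e-05 -1.26948286e-03]
```

Emit:
arm_command:
  turn:
    - [0, 0, 0]
    - [0, 0, 0]
    - [0, 0, 0]
    - [0, 0, 0]
    - [0, 0, 0]
    - [0, 0, 0]
    - [0, 0, 0]
    - [0, 0, 0]
    - [0, 0, 0]
  xyz:
    - [0.03, -0.4, 0]
    - [0, -0.5, 0]
    - [0, -0.31, 0]
    - [0, 0, 0.4]
    - [0, 0, 0.5]
    - [0, 0, 0.3]
    - [0, 0, 0.1]
    - [0, 0, 0]
    - [0, 0, 0]
  claw: [15, 15, 15, 15, 15, 15, 15, 15, 15]

```text
time_s: 6.2
position: [0.4653, 0.1391, 0.1247]
tool_rot: [[0.989, -0.147, 0.001], [-0.147, -0.989, 0.0], [0.001, -0.0, -1.0]]
ft_force: [-0.3, 0.3, -0.7]
grip_width: 0.0269
gripper_force: 29.9
```

Emit:
arm_command:
  turn:
    - [0, 0, 0]
    - [0, 0, 0]
    - [0, 0, 0]
    - [0, 0, 0]
    - [0, 0, 0]
    - [0, 0, 0]
  xyz:
    - [0, 0, 0.08]
    - [0, 0, 0.08]
    - [0, 0, 0.08]
    - [0, 0, 0.08]
    - [0, 0, 0.08]
    - [0, 0, 0]
  claw: [15, 15, 15, 15, 15, 15]

```text
time_s: 6.8
position: [0.4645, 0.1394, 0.1034]
tool_rot: [[0.989, -0.146, -0.001], [-0.146, -0.989, -0.0], [-0.001, 0.0, -1.0]]
ft_force: [0.1, -0.4, -0.7]
grip_width: 0.0271
gripper_force: 29.9
```

Emit:
arm_command:
  turn:
    - [0, 0, 0]
    - [0, 0, 0]
    - [0, 0, 0]
    - [0, 0, 0]
    - [0, 0, 0]
    - [0, 0, 0]
  xyz:
    - [0, 0, 0.08]
    - [0, 0, 0.08]
    - [0, 0, 0.08]
    - [0, 0, 0.06]
    - [0, 0, 0.04]
    - [0, 0, 0]
  claw: [15, 15, 15, 15, 15, 15]

```text
time_s: 7.4
position: [0.4649, 0.1394, 0.087]
tool_rot: [[0.989, -0.146, 0.0], [-0.146, -0.989, -0.0], [0.0, -0.0, -1.0]]
ft_force: [0.2, -0.7, -0.6]
grip_width: 0.0266
gripper_force: 29.9
```

Emit:
arm_command:
  turn:
    - [0, 0, 0]
    - [0, 0, 0]
    - [0, 0, 0]
    - [0, 0, 0]
  xyz:
    - [0, 0, 0.02]
    - [0, 0, 0.02]
    - [0, 0, 0]
    - [0, 0, 0]
  claw: [15, 15, 15, 15]

```text
time_s: 7.8
position: [0.4654, 0.1393, 0.0868]
tool_rot: [[0.989, -0.146, 0.003], [-0.146, -0.989, -0.0], [0.003, -0.0, -1.0]]
ft_force: [-3.7, -2.1, 19.1]
grip_width: 0.027
gripper_force: 32.0
```

Emit:
arm_command:
  turn:
    - [0, 0, 0]
    - [0, 0, 0]
    - [0, 0, 0]
    - [0, 0, 0]
    - [0, 0, 0]
    - [0, 0, 0]
    - [0, 0, 0]
    - [0, 0, 0]
    - [0, 0, 0]
    - [0, 0, 0]
    - [0, 0, 0]
  xyz:
    - [0, 0, -0.03]
    - [0, 0, 0]
    - [0, 0, 0]
    - [0, 0, 0]
    - [0, 0, 0]
    - [0, 0, -0.3]
    - [0, 0, -0.6]
    - [0, 0, -0.7]
    - [0, 0, -0.6]
    - [0, 0, -0.4]
    - [0, 0, 0]
  claw: [15, 50, 50, 50, 50, 50, 50, 50, 50, 50, 50]

```text
time_s: 8.9
position: [0.4657, 0.1395, 0.2188]
tool_rot: [[0.989, -0.146, 0.005], [-0.146, -0.989, 0.0], [0.005, -0.001, -1.0]]
ft_force: [0.5, 0.0, 0.4]
grip_width: 0.0502
gripper_force: 0.0
```

```bash
cat > look.py <<'E'
from h import *
import sys
o=env.observe(); c=cam("wrist"); p,d=imaging.get_image("wrist"); P=world("wrist",d,c); n=sys.argv[1]
cv2.imwrite(f"pics/{n}.png",p); np.savez(n+".npz",p=p,P=P,d=d,pos=o["position"])
print(o["time_s"],o["position"],o["tool_rot"].round(4).tolist(),o["q"].round(1))
z=P[...,2]
def circ(nm,c,r,z0,z1):
    k=P[(d>0)&(z>z0)&(z<z1)&(np.hypot(P[...,0]-c[0],P[...,1]-c[1])<r)]
    print(nm,len(k),cv2.minEnclosingCircle(k[:,:2].astype(np.float32)) if len(k) else 0,np.median(k[:,2]) if len(k) else 0)
circ("vialtop",(.465,.1395),.03,.113,.13); circ("wheel",(.5885,.22),.058,.066,.084); circ("handle",(.592,.179),.03,.125,.136)
E
python3 look.py w3
```

```text
8.9 [0.46567489 0.13952803 0.2188204 ] [[0.9893, -0.1461, 0.0052], [-0.1461, -0.9893, 0.0003], [0.0051, -0.001, -1.0]] [  2.7  16.9  87.4   0.   75.4 101.1]
vialtop 585 ((0.46412983536720276, 0.140540212392807), 0.012613629922270775) 0.1169267998436444
wheel 5432 ((0.5891599059104919, 0.2227783203125), 0.04812195524573326) 0.07694998210393256
handle 528 ((0.5916762351989746, 0.18031395971775055), 0.008757357485592365) 0.12972251965093887
```

View pics/w3.png

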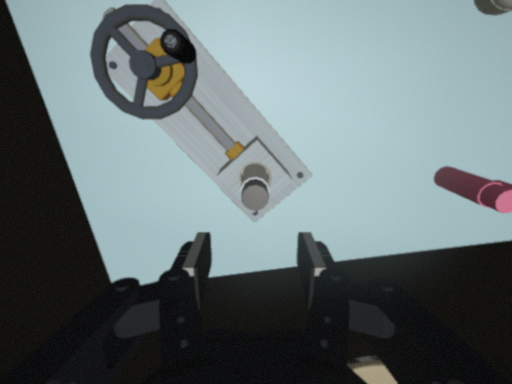

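The vial's cap top reads 0.117 m, so it is fully home. The wheel hub is at (145,66) and the handle at (175,42). Next I'll go to the handle.

Emit:
arm_command:
  turn:
    - [0, 0, 0]
    - [0, 0, 0]
    - [0, 0, 0]
    - [0, 0, 0]
    - [0, 0, 0]
    - [0, 0, 0]
    - [0, 0, 0]
    - [0, 0, 0]
    - [0, 0, 0]
    - [0, 0, 0]
    - [0, 0, 0]
  xyz:
    - [0.37, -0.2, 0]
    - [0.5, -0.24, 0]
    - [0.5, -0.24, 0]
    - [0.5, -0.24, 0]
    - [0.4, -0.19, 0]
    - [0.1, -0.05, 0.2]
    - [0, 0, 0.5]
    - [0, 0, 0.6]
    - [0, 0, 0.5]
    - [0, 0, 0.3]
    - [0, 0, 0.12]
  claw: [50, 50, 50, 50, 50, 50, 50, 50, 50, 50, 50]

```text
time_s: 10.05
position: [0.5885, 0.1792, 0.1024]
tool_rot: [[0.989, -0.146, -0.006], [-0.146, -0.989, -0.001], [-0.005, 0.001, -1.0]]
ft_force: [0.6, 0.4, 0.2]
grip_width: 0.0501
gripper_force: 0.0
```

Emit:
arm_command:
  turn:
    - [0, 0, 0]
    - [0, 0, 0]
    - [0, 0, 0]
    - [0, 0, 0]
    - [0, 0, 0]
    - [0, 0, 0]
    - [0, 0, 0]
  xyz:
    - [0, 0, 0]
    - [0, 0, 0]
    - [0, 0, 0]
    - [0, 0, 0]
    - [0, 0, 0]
    - [0, 0, 0]
    - [0, 0, 0]
  claw: [50, 5, 5, 5, 5, 5, 5]
  squeeze: 40

```text
time_s: 10.75
position: [0.5908, 0.18, 0.1065]
tool_rot: [[0.989, -0.146, 0.002], [-0.146, -0.989, 0.001], [0.002, -0.001, -1.0]]
ft_force: [-0.7, 3.8, 6.4]
grip_width: 0.017
gripper_force: 39.5
```

```bash
cat > arc.py <<'E'
import sys,json; import numpy as np
# usage: cx cy px py a_end(deg, signed travel) n : tool-frame unit rows along circle from current point, ending on r=.042
cx,cy,px,py,tr=map(float,sys.argv[1:6]); n=int(sys.argv[6])
R=np.array([[.9893,-.1461],[-.1461,-.9893]])
a0=np.arctan2(py-cy,px-cx); r0=np.hypot(px-cx,py-cy)
a=a0+np.radians(tr)*np.linspace(0,1,n+1); r=r0+(.042-r0)*np.minimum(1,np.arange(n+1)/4)
Q=np.stack([cx+r*np.cos(a),cy+r*np.sin(a)],1); U=np.round((Q-Q[0])@R/.05,2); D=np.diff(U,axis=0)
print("a0",np.degrees(a0),"r0",r0)
for i in range(0,n,12): print(json.dumps([[round(x,2),round(y,2),0] for x,y in D[i:i+12]]), "end",Q[min(i+12,n)].round(4))
E
python3 arc.py .5898 .2217 .5908 .180 -240 20
```

```text
a0 -88.62626378676846 r0 0.04171198868430995
[[-0.17, 0.01, 0], [-0.18, -0.02, 0], [-0.16, -0.06, 0], [-0.15, -0.09, 0], [-0.13, -0.12, 0], [-0.09, -0.15, 0], [-0.07, -0.16, 0], [-0.03, -0.18, 0], [0.01, -0.17, 0], [0.04, -0.17, 0], [0.08, -0.16, 0], [0.11, -0.14, 0]] end [0.5643 0.2551]
[[0.13, -0.11, 0], [0.16, -0.08, 0], [0.17, -0.05, 0], [0.17, -0.01, 0], [0.17, 0.02, 0], [0.17, 0.06, 0], [0.15, 0.1, 0], [0.12, 0.12, 0]] end [0.6257 0.2436]
```

Emit:
arm_command:
  turn:
    - [0, 0, 0]
    - [0, 0, 0]
    - [0, 0, 0]
    - [0, 0, 0]
    - [0, 0, 0]
    - [0, 0, 0]
  xyz:
    - [-0.17, 0.01, 0]
    - [-0.18, -0.02, 0]
    - [-0.16, -0.06, 0]
    - [-0.15, -0.09, 0]
    - [-0.13, -0.12, 0]
    - [-0.09, -0.15, 0]
  claw: [5, 5, 5, 5, 5, 5]

```text
time_s: 11.35
position: [0.5493, 0.2062, 0.1064]
tool_rot: [[0.989, -0.146, -0.0], [-0.146, -0.989, -0.002], [0.0, 0.003, -1.0]]
ft_force: [-4.2, -4.8, 10.3]
grip_width: 0.0175
gripper_force: 40.1
```

Emit:
arm_command:
  turn:
    - [0, 0, 0]
    - [0, 0, 0]
    - [0, 0, 0]
    - [0, 0, 0]
    - [0, 0, 0]
    - [0, 0, 0]
    - [0, 0, 0]
  xyz:
    - [-0.07, -0.16, 0]
    - [-0.03, -0.18, 0]
    - [0.01, -0.17, 0]
    - [0.04, -0.17, 0]
    - [0.08, -0.16, 0]
    - [0.11, -0.14, 0]
    - [0, 0, 0]
  claw: [5, 5, 5, 5, 5, 5, 5]

```text
time_s: 12.05
position: [0.5639, 0.2561, 0.1064]
tool_rot: [[0.989, -0.145, 0.0], [-0.145, -0.989, 0.002], [0.0, -0.002, -1.0]]
ft_force: [-1.4, 6.8, 7.6]
grip_width: 0.0172
gripper_force: 39.9
```

Emit:
arm_command:
  turn:
    - [0, 0, 0]
    - [0, 0, 0]
    - [0, 0, 0]
    - [0, 0, 0]
    - [0, 0, 0]
    - [0, 0, 0]
    - [0, 0, 0]
    - [0, 0, 0]
    - [0, 0, 0]
  xyz:
    - [0.13, -0.11, 0]
    - [0.16, -0.08, 0]
    - [0.17, -0.05, 0]
    - [0.17, -0.01, 0]
    - [0.17, 0.02, 0]
    - [0.17, 0.06, 0]
    - [0.15, 0.1, 0]
    - [0.1, 0.1, 0]
    - [0, 0, 0]
  claw: [5, 5, 5, 5, 5, 5, 5, 5, 5]

```text
time_s: 12.95
position: [0.6234, 0.2449, 0.1065]
tool_rot: [[0.989, -0.146, -0.001], [-0.146, -0.989, 0.002], [-0.002, -0.002, -1.0]]
ft_force: [-5.0, 5.2, 9.6]
grip_width: 0.0169
gripper_force: 40.2
```

Emit:
arm_command:
  turn:
    - [0, 0, 0]
    - [0, 0, 0]
    - [0, 0, 0]
    - [0, 0, 0]
    - [0, 0, 0]
  xyz:
    - [0.02, 0.02, 0]
    - [0.02, 0.04, 0]
    - [0.02, 0.05, 0]
    - [0, 0, 0]
    - [0, 0, 0]
  claw: [5, 5, 5, 5, 5]

```text
time_s: 13.45
position: [0.6236, 0.2442, 0.1065]
tool_rot: [[0.99, -0.143, -0.003], [-0.143, -0.99, 0.009], [-0.004, -0.009, -1.0]]
ft_force: [-10.8, 26.0, 9.3]
grip_width: 0.0169
gripper_force: 40.6
```

```bash
python3 arc.py .5886 .222 .6234 .2449 360 30
```

```text
a0 33.34675471354659 r0 0.04165873257793612
[[-0.13, -0.12, 0], [-0.15, -0.09, 0], [-0.16, -0.05, 0], [-0.18, -0.03, 0], [-0.17, 0.02, 0], [-0.17, 0.06, 0], [-0.15, 0.08, 0], [-0.13, 0.12, 0], [-0.11, 0.14, 0], [-0.07, 0.16, 0], [-0.04, 0.17, 0], [0.0, 0.18, 0]] end [0.5466 0.2239]
[[0.04, 0.17, 0], [0.07, 0.16, 0], [0.1, 0.14, 0], [0.13, 0.12, 0], [0.15, 0.09, 0], [0.17, 0.06, 0], [0.17, 0.01, 0], [0.18, -0.01, 0], [0.17, -0.06, 0], [0.15, -0.08, 0], [0.13, -0.12, 0], [0.1, -0.14, 0]] end [0.6214 0.1958]
[[0.08, -0.16, 0], [0.03, -0.17, 0], [0.0, -0.18, 0], [-0.03, -0.17, 0], [-0.07, -0.16, 0], [-0.1, -0.14, 0]] end [0.6237 0.2451]
```

Emit:
arm_command:
  turn:
    - [0, 0, 0]
    - [0, 0, 0]
    - [0, 0, 0]
    - [0, 0, 0]
    - [0, 0, 0]
    - [0, 0, 0]
    - [0, 0, 0]
  xyz:
    - [-0.06, -0.11, 0]
    - [-0.13, -0.12, 0]
    - [-0.15, -0.09, 0]
    - [-0.16, -0.05, 0]
    - [-0.18, -0.03, 0]
    - [-0.17, 0.02, 0]
    - [-0.17, 0.06, 0]
  claw: [5, 5, 5, 5, 5, 5, 5]

```text
time_s: 14.15
position: [0.5785, 0.2627, 0.1065]
tool_rot: [[0.989, -0.146, 0.003], [-0.146, -0.989, 0.002], [0.003, -0.003, -1.0]]
ft_force: [2.5, 4.4, 6.5]
grip_width: 0.0169
gripper_force: 40.6
```

Emit:
arm_command:
  turn:
    - [0, 0, 0]
    - [0, 0, 0]
    - [0, 0, 0]
    - [0, 0, 0]
    - [0, 0, 0]
    - [0, 0, 0]
  xyz:
    - [-0.15, 0.08, 0]
    - [-0.13, 0.12, 0]
    - [-0.11, 0.14, 0]
    - [-0.07, 0.16, 0]
    - [-0.04, 0.17, 0]
    - [0, 0.18, 0]
  claw: [5, 5, 5, 5, 5, 5]

```text
time_s: 14.75
position: [0.5463, 0.2238, 0.1065]
tool_rot: [[0.989, -0.145, -0.0], [-0.145, -0.989, 0.001], [-0.0, -0.001, -1.0]]
ft_force: [-1.7, 3.1, 8.8]
grip_width: 0.0171
gripper_force: 40.9
```

Emit:
arm_command:
  turn:
    - [0, 0, 0]
    - [0, 0, 0]
    - [0, 0, 0]
    - [0, 0, 0]
    - [0, 0, 0]
    - [0, 0, 0]
    - [0, 0, 0]
    - [0, 0, 0]
    - [0, 0, 0]
    - [0, 0, 0]
    - [0, 0, 0]
    - [0, 0, 0]
  xyz:
    - [0.04, 0.17, 0]
    - [0.07, 0.16, 0]
    - [0.1, 0.14, 0]
    - [0.13, 0.12, 0]
    - [0.15, 0.09, 0]
    - [0.17, 0.06, 0]
    - [0.17, 0.01, 0]
    - [0.18, -0.01, 0]
    - [0.17, -0.06, 0]
    - [0.15, -0.08, 0]
    - [0.13, -0.12, 0]
    - [0.1, -0.14, 0]
  claw: [5, 5, 5, 5, 5, 5, 5, 5, 5, 5, 5, 5]

```text
time_s: 15.95
position: [0.621, 0.1955, 0.1064]
tool_rot: [[0.989, -0.146, -0.002], [-0.146, -0.989, 0.0], [-0.002, 0.0, -1.0]]
ft_force: [-7.1, 1.5, 11.1]
grip_width: 0.0167
gripper_force: 41.1
```

Emit:
arm_command:
  turn:
    - [0, 0, 0]
    - [0, 0, 0]
    - [0, 0, 0]
    - [0, 0, 0]
    - [0, 0, 0]
    - [0, 0, 0]
    - [0, 0, 0]
    - [0, 0, 0]
  xyz:
    - [0.08, -0.16, 0]
    - [0.03, -0.17, 0]
    - [0, -0.18, 0]
    - [-0.03, -0.17, 0]
    - [-0.07, -0.16, 0]
    - [-0.1, -0.14, 0]
    - [0, 0, 0]
    - [0, 0, 0]
  claw: [5, 5, 5, 5, 5, 5, 5, 5]

```text
time_s: 16.75
position: [0.6239, 0.2443, 0.1064]
tool_rot: [[0.989, -0.146, -0.001], [-0.146, -0.989, -0.0], [-0.001, 0.0, -1.0]]
ft_force: [-4.3, 0.4, 9.3]
grip_width: 0.0169
gripper_force: 40.8
```

One turn is done and the grip is sound. Now the second.

Emit:
arm_command:
  turn:
    - [0, 0, 0]
    - [0, 0, 0]
    - [0, 0, 0]
    - [0, 0, 0]
    - [0, 0, 0]
    - [0, 0, 0]
    - [0, 0, 0]
    - [0, 0, 0]
    - [0, 0, 0]
    - [0, 0, 0]
    - [0, 0, 0]
    - [0, 0, 0]
  xyz:
    - [-0.13, -0.12, 0]
    - [-0.15, -0.09, 0]
    - [-0.16, -0.05, 0]
    - [-0.18, -0.03, 0]
    - [-0.17, 0.02, 0]
    - [-0.17, 0.06, 0]
    - [-0.15, 0.08, 0]
    - [-0.13, 0.12, 0]
    - [-0.11, 0.14, 0]
    - [-0.07, 0.16, 0]
    - [-0.04, 0.17, 0]
    - [0, 0.18, 0]
  claw: [5, 5, 5, 5, 5, 5, 5, 5, 5, 5, 5, 5]

```text
time_s: 17.95
position: [0.5463, 0.2238, 0.1064]
tool_rot: [[0.989, -0.145, -0.001], [-0.145, -0.989, 0.001], [-0.002, -0.001, -1.0]]
ft_force: [-3.9, 2.4, 10.9]
grip_width: 0.0168
gripper_force: 41.0
```

Emit:
arm_command:
  turn:
    - [0, 0, 0]
    - [0, 0, 0]
    - [0, 0, 0]
    - [0, 0, 0]
    - [0, 0, 0]
    - [0, 0, 0]
    - [0, 0, 0]
    - [0, 0, 0]
    - [0, 0, 0]
    - [0, 0, 0]
    - [0, 0, 0]
    - [0, 0, 0]
  xyz:
    - [0.04, 0.17, 0]
    - [0.07, 0.16, 0]
    - [0.1, 0.14, 0]
    - [0.13, 0.12, 0]
    - [0.15, 0.09, 0]
    - [0.17, 0.06, 0]
    - [0.17, 0.01, 0]
    - [0.18, -0.01, 0]
    - [0.17, -0.06, 0]
    - [0.15, -0.08, 0]
    - [0.13, -0.12, 0]
    - [0.1, -0.14, 0]
  claw: [5, 5, 5, 5, 5, 5, 5, 5, 5, 5, 5, 5]

```text
time_s: 19.15
position: [0.6213, 0.1957, 0.1063]
tool_rot: [[0.989, -0.146, -0.003], [-0.146, -0.989, 0.0], [-0.003, -0.0, -1.0]]
ft_force: [-9.0, 3.3, 12.6]
grip_width: 0.017
gripper_force: 41.2
```

Emit:
arm_command:
  turn:
    - [0, 0, 0]
    - [0, 0, 0]
    - [0, 0, 0]
    - [0, 0, 0]
    - [0, 0, 0]
    - [0, 0, 0]
    - [0, 0, 0]
    - [0, 0, 0]
    - [0, 0, 0]
    - [0, 0, 0]
  xyz:
    - [0.08, -0.16, 0]
    - [0.03, -0.17, 0]
    - [0, -0.18, 0]
    - [-0.03, -0.17, 0]
    - [-0.07, -0.16, 0]
    - [-0.1, -0.14, 0]
    - [0, 0, 0]
    - [0, 0, 0]
    - [0, 0, 0]
    - [0, 0, 0]
  claw: [5, 5, 5, 5, 5, 5, 5, 5, 5, 5]

```text
time_s: 20.15
position: [0.6241, 0.244, 0.1064]
tool_rot: [[0.989, -0.146, -0.002], [-0.146, -0.989, -0.001], [-0.002, 0.001, -1.0]]
ft_force: [-5.0, -0.8, 9.3]
grip_width: 0.0169
gripper_force: 40.9
```

```bash
python3 look.py w4; python3 - <<'E'
from h import *
p,d=imaging.get_image("scene"); cv2.imwrite("pics/s2.png",p); o=env.observe(); print(o["position"],o["qvel"].round(2),o["gripper_force"])
E
```

```text
20.15 [0.62411667 0.24399351 0.10641183] [[0.9893, -0.1459, -0.0016], [-0.1459, -0.9893, -0.0007], [-0.0015, 0.0009, -1.0]] [ 11.3  40.6  64.9  -0.   74.6 109.7]
vialtop 0 0 0
wheel 4036 ((0.5918101072311401, 0.2232075184583664), 0.048345088958740234) 0.07673878617863518
handle 0 0 0
[0.62412993 0.24397961 0.10643039] [ 0.01  0.02 -0.09  0.02 -0.07 -0.09] 40.88028967380524
```

View pics/s2.png

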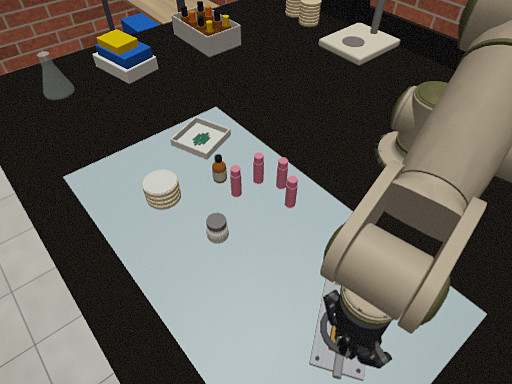

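The scene view shows the gripper on the handle at about (350,330) and the bystanders where they stood. The TCP is within 1 mm of its position at the stop, two turns on, and it is still.

```bash
python3 -c "
from rig import env
print(env.close_job())"
```

```text
the job is handed in; nothing more can be done
None
```

The job is handed in at about 20 s of the 69 s allowed, verdict not shown: the vial is home in the bore and released, and the valve was closed to its stop and backed off two turns (handle within 1 mm of its stop position, still gripped at 41 N), with the bystanders not visibly moved.

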